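# Snap the storeroom torch into its charging rack

## Task

Put the yellow hand torch back on charge: take it from its cardboard rest and snap it down into both spring clips of the charging rack, tail end towards the copper charging pin but still clear of it, then slide it along in the clips until its tail has pushed the pin all the way in, and let go. The rack floats on soft springs, so press firmly enough that the torch clicks fully home in both clips but gently enough that the rail never bottoms out, do not ram the contact block, and leave the tape roll, the small carton and the spray can where they are.

Things in the scene. Friction and masses are not known exactly. Their poses are not given: they have to be found in the camera images.
- torch_mid (a point): Hand torch, about 0.25 kg: yellow barrel 28 mm in diameter, 180 mm long, black head 36 mm in diameter, 40 mm long. This point is on its axis, midway along the barrel: grip here. x points along the torch to the head: tail face (black rubber) at x = -90 mm, head from +90 to +130, balance point at about +17. At the start it lies level, axis 48 mm above the table.
- rest: Fixed cardboard rest, plate 150 x 80 x 8 mm, with two V notches 12 mm thick at x = -60 and +60 mm that carry the torch barrel; free space between them. Origin: centre of the underside; x along the torch.
- clip_axis (a point): Point midway between the two clips, on the axis of a torch that is home; 96 mm above the table, sinking with the rail. x runs along the clips away from the pin, z up. Torch home: its axis on this x axis, head to +x; with the pin fully in, torch_mid is at x = -16 mm. Blue rail (212 x 90 mm) 40 mm below the axis; between the clips is free space for fingers.
- clip_head (a point): Axis point in the clip at x = +60 mm of clip_axis. Both clips: C-shaped steel springs 14 mm wide, open upwards, mouth 22 mm wide, lips 9 mm above the axis, V-shaped saddle at the bottom. Snapping the torch past the lips of both takes about 13 to 18 N in all (friction varies); then it must be pressed on down into the saddles, as friction can hold it half way. Sliding it along takes about 3 to 8 N.
- clip_tail (a point): Axis point in the other, equal clip at x = -60 mm of clip_axis, the one next to the pin.
- rail (a joint): How far the blue rail has sunk on its four soft coil springs, in m: 0 unloaded, grows downwards. It starts to give at about 3.5 N and then yields 1 mm for every 0.75 N, so it sinks 1 to 2 cm before the torch snaps in; beyond 27 mm (about 24 N) it counts as bottomed out. It springs back up.
- contact_block: Black block 26 x 36 x 60 mm on the pin end of the rail, cushioned: it yields 1 mm per 6 N beyond 8 N, then springs back. Origin: lower edge of its face towards the torch, 106 mm from clip_axis towards -x, 40 mm below it. The copper pin (10 mm thick) sticks 8 mm out of that face on the clip axis, tip at x = -98 mm; torch_mid at x = 0 clears it by 8 mm.
- pin (a joint): How far the charging pin is pushed in, in m: 0 out, 0.008 all the way in, when the torch's tail meets the block face. Its spring needs 0.5 to 1.7 N; the clips hold the torch against it.
- rack: Fixed base plate of the charging rack, 232 x 100 x 12 mm, bolted to the table. Origin: underside, below clip_axis; same axes.
- tape_roll: Brown tape roll lying flat, 90 mm in diameter, 48 mm high. Origin: centre of the underside. Bystander.
- carton: Small cardboard carton 70 x 50 x 40 mm. Origin: centre of the underside. Bystander.
- spray_can: Standing spray can, 52 mm in diameter, 160 mm high, red label. Origin: centre of the underside. Bystander.
Things that resemble listed ones, but are neither listed nor needed, are in the scene too. Of the things that look like the part that bears torch_mid, the larger one is meant.

How it is judged (in metres and radians):
On the way, in this order (a step that is already met when the one before it is completed fails the run):
1. the torch is snapped fully home in both clips, tail towards the pin (z of torch_mid in the frame of clip_axis between -0.003 and 0.0025 m and y of torch_mid in the frame of clip_axis between -0.003 and 0.003 m and angle between the x axis of torch_mid and the x axis of clip_axis, either way round below 0.04 rad and x of torch_mid in the frame of clip_axis between -0.011 and 0.025 m), for 0.1 s.
2. the torch, still home in both clips, has been slid along until its tail has pushed the pin in (z of torch_mid in the frame of clip_axis between -0.003 and 0.0025 m and y of torch_mid in the frame of clip_axis between -0.003 and 0.003 m and angle between the x axis of torch_mid and the x axis of clip_axis, either way round below 0.04 rad and value of joint pin above 0.005 m), for 0.2 s.
At the end, for the whole second after the job is handed in: The torch lies at rest, released, in the saddles of both clips (its axis within 3 mm of the clip axis sideways and at most 2.5 mm above it, parallel within 0.04 rad), tail towards the pin, the pin pushed in by more than 5 of its 8 mm, and the rail back up on its springs (sunk less than 2 mm) (all of step 2 and x of torch_mid in the frame of clip_axis between -0.02 and -0.012 m and value of joint rail below 0.002 m and linear speed of torch below 0.02 m/s); the robot touches nothing.
It fails at once if the rail is bottomed out: sunk more than 27 mm (about 24 N) on its springs (value of joint rail above 0.027 m).
It fails at once if the torch rams the contact block with more than 25 N (contact force between torch and contact_block above 25 N).
It fails at once if the tape roll is shoved more than 25 mm or knocked over (distance of tape_roll from where it was at the start of the episode above 0.025 m or angle between tape_roll's own z axis and vertical above 0.4 rad).
It fails at once if the small carton is shoved more than 25 mm or knocked over (distance of carton from where it was at the start of the episode above 0.025 m or angle between carton's own z axis and vertical above 0.4 rad).
It fails at once if the spray can is shoved more than 25 mm or knocked over (distance of spray_can from where it was at the start of the episode above 0.025 m or angle between spray_can's own z axis and vertical above 0.4 rad).
It also fails if it takes over 69 s, if anything falls off the work surface, if the arm or the gripper's body presses on something with over 40 N, if the wrist force passes 120 N, or if a joint passes its speed limit or range.

## Robot

A 6-joint arm with a two-finger parallel gripper is mounted at the origin on the work surface. World frame = base frame: x ahead of the robot, y to its left, z up, the work surface at z = 0. Lengths are in mm, angles in degrees, forces in N, time in s.
With the tool pointing down it reaches from about 300 to 850 mm from the base axis. Payload 4.2 kg.
Tool frame: the origin (TCP) lies midway between the tips of the shut fingers; the grasp point (between the pads) lies 19 mm behind it (env.hold_point_z is the z of the grasp point in the tool frame, in mm); z points along the fingers, y is the direction in which the jaws open and shut (so a half turn about z gives the same grasp; the last joint's range is limited). The gripper opens to 91 mm and grips with 3 to 60 N. Pads are 32 mm wide; open, the fingers measure 118 mm over their backs; the gripper's body (76 mm by 178 mm) begins 60 mm behind the grasp point.
Start: joints at [66.635, 18.312, 89.639, -0, 72.044, -1.146], TCP at [217.441, 532.318, 213.976] pointing down, gripper open.
Joint ranges: [-177.97, 177.97], [-48.28, 115.42], [12.27, 149.76], [-77.06, 257.06], [2.81, 150.46], [-146.56, 146.56]. Speed limits (degrees/s): [147.25, 147.25, 180, 180, 180, 180].

## Interface

Orientations are given as [roll, pitch, yaw] about the fixed x, y, z axes, in that order (R = Rz(yaw) Ry(pitch) Rx(roll)).
In Python, from workcell import env, grab_frame, camera_params, spotter gives the robot as it stands. The module is installed in compiled form; this text tells all that it offers.
- The arm moves only by the shell command python3 -m jog 'ROWS' [FORCE]. ROWS is text: rows parted by semicolons, each of 7 numbers parted by spaces: the turn, a rotation vector about the world's x, y, z in units of 5 degrees (1.0 is 5 degrees), then the shift along the world's x, y, z in units of 25 mm (1.0 is 25 mm), then the opening, from 0 (shut) to 1 (fully open). A call has 1 to 5 rows; each row is the pose to reach, as a shift and turn from the pose commanded when the call began; what a row does not reach only later rows make up. A row lasts 1/8 s, in which the tool goes at most 62.5 mm and 10.7 degrees, less where a joint would pass 70% of its speed; a pose out of reach is approached as far as the arm can. A call with a gripper value outside its range is refused whole. The fingers move at their own pace and stop on an object; FORCE is the grip in N (left out, the last holds). Time passes only in rows, so rows that repeat a pose let the fingers close. It gives the time, the measured TCP pose, the force and the opening at its end, in the units of the state.
- env.state(): the state, without advancing time (a new reading comes with each control period).
- grab_frame(name): name is "side" or "top" or "wrist"; returns the picture (420x560x3 uint8, red, green, blue); there is no depth.
- camera_params(name): a dict with "K" (3x3 intrinsics, pixels), "rvec" (rotation vector, rad) and "tvec" (3), from world to camera coordinates, as OpenCV has them. Camera axes: x right, y down, z forward; pixel columns grow to the right and rows downward; lengths in mm; the calibration is good to about 2 mm. A picture is of the moment at which its call begins: read the wrist's pose just before it. camera_params takes no time and is no camera call; for the wrist camera it gives the pose at the moment of the call.
- env.job_done(): hands the job in, once; it reports no verdict.
Trained networks look in the newest picture that a camera, given by its name, has taken for a name from the list of things; names that differ only in an ending like _2 or _b are one class to them, and where a whole thing is asked for, a point or a joint stands for the part that bears it (a point fixed in the world has none). Each returns a list of dicts, best first, with "conf" (0 to 1); they miss things now and then, are a little off and sometimes report something else, mostly with a low value. They report only what shows in the picture. A call takes as long as a camera call. They do not tell look-alikes from the thing itself.
- spotter.look_for(query, camera): "box" ([left, top, width, height] in pixels, round what is visible of it).
- spotter.trace(query, camera): "region" (420x560 bool, what is visible of it) and "box" ([left, top, width, height] in pixels, round what is visible of it).
The state is a dict: "time_s": time; "qpos": joint angles; "qvel": joint speeds; "effort": joint torques, N m; "ee_pos": TCP position; "ee_rot": TCP orientation; "force": force on the tool from outside, world axes, zero at the start; "torque": the same for the moment, N m; "gripper_width": finger opening in mm.
Only numpy, scipy, OpenCV 4.12 (cv2) and the standard library are available. Lean on these libraries where they do the work, as an engineer would, in place of code of your own. Each camera call takes 0.05 s, during which the arm holds its last target. There are 200 camera calls.

## Working session

There is one attempt and no reset: what is moved stays moved. The work goes in short steps, Python scripts to look and compute and a shell command to move; the robot and the scene stay as the last step left them, time stands still between calls to the robot, and variables do not carry over. Pictures are saved under pics/ and viewed, about 8 in all and at most 12, crops included, and the job is handed in when it is done.

```bash
mkdir -p pics
cat > h.py <<'E'
import numpy as np, cv2
from workcell import env, grab_frame, camera_params, spotter
def cam(n):
    p=camera_params(n); K=np.array(p['K'],float); R=cv2.Rodrigues(np.array(p['rvec'],float))[0]; t=np.array(p['tvec'],float).ravel(); return K,R,t
def ray(n,u,v,z,c=None):
    K,R,t=c or cam(n); d=R.T@np.linalg.inv(K)@np.array([u,v,1.]); o=-R.T@t; return o+d*(z-o[2])/d[2]
def proj(n,P,c=None):
    K,R,t=c or cam(n); q=K@(R@np.array(P,float)+t); return q[:2]/q[2]
E
python3 - <<'E'
from h import *
print(env.state(), env.hold_point_z)
a=grab_frame('top');b=grab_frame('side')
cv2.imwrite('pics/top.png',cv2.cvtColor(a,4)); cv2.imwrite('pics/side.png',cv2.cvtColor(b,4))
for n in('top','side'):
  K,R,t=cam(n);print(n,-R.T@t,K[0,0])
  for q in('torch_mid','rest','clip_axis','clip_head','contact_block','rail','rack','tape_roll','carton','spray_can','pin'):
    try: print(n,q,[(r['box'],round(r['conf'],2)) for r in spotter.look_for(q,n)[:4]])
    except Exception as e: print(q,e)
E
```

```text
{'time_s': 0.0, 'qpos': array([ 6.66343085e+01,  1.83517813e+01,  8.97054886e+01, -1.74089286e-03,
        7.20436543e+01, -1.14675367e+00]), 'qvel': array([ 0.06138007,  0.05760945,  0.04522822, -0.01243569,  0.06042417,
       -0.00470518]), 'effort': array([ 1.76309612e-03, -4.12468529e+01, -2.31975228e+01,  7.28629204e-02,
        4.58164327e-02, -1.47228511e-04]), 'ee_pos': array([217.25311817, 531.84039588, 213.12509101]), 'ee_rot': array([-1.79899063e+02, -3.65006854e-04,  1.57781600e+02]), 'force': array([ 0.32428473,  0.26649432, -0.22572932]), 'torque': array([-0.02307004, -0.00559237,  0.00977364]), 'gripper_width': 91.3713239775386} -18.8
top [ 433.45373138   16.72498854 1081.43771648] 415.18883072470334
top torch_mid [([183.5, 160.6, 16.4, 86.0], 0.9), ([106.2, 180.4, 59.4, 10.4], 0.6)]
top rest [([178.5, 183.8, 31.2, 56.8], 0.58)]
top clip_axis [([341.1, 180.2, 45.9, 88.2], 0.64), ([253.7, 248.1, 32.8, 38.2], 0.63)]
top clip_head [([334.2, 184.1, 54.4, 86.8], 0.83)]
top contact_block [([359.8, 251.3, 23.1, 17.9], 0.78)]
top rail [([337.5, 182.5, 48.1, 86.4], 0.73)]
top 
[... 159 characters left out ...]
47.9, 117.4, 23.7, 41.7], 0.55)]
top pin [([249.0, 117.5, 22.2, 38.1], 0.29)]
side [385.563523   755.44268949 655.79219448] 408.45080965530025
side torch_mid [([202.4, 275.0, 106.1, 25.1], 0.78), ([181.0, 326.6, 35.9, 71.5], 0.62)]
side rest [([219.9, 289.4, 77.6, 34.7], 0.62)]
side clip_axis []
side clip_head [([280.8, 163.4, 72.2, 36.1], 0.61)]
side contact_block [([222.3, 289.8, 73.1, 31.2], 0.7), ([344.2, 165.1, 14.3, 25.8], 0.52)]
side rail []
side rack [([279.6, 163.3, 75.5, 36.8], 0.71), ([277.3, 162.3, 79.5, 50.8], 0.62)]
side tape_roll [([319.9, 230.0, 41.4, 40.9], 0.79)]
side carton [([264.7, 229.1, 28.0, 23.0], 0.62)]
side spray_can [([196.3, 186.6, 30.1, 63.0], 0.84)]
side pin []
```

Run:
```python
import cv2
a=cv2.imread('pics/top.png')[100:310,80:420]; b=cv2.imread('pics/side.png')[140:420,150:400]
cv2.imwrite('pics/top2.png',cv2.resize(a,None,fx=2.3,fy=2.3,interpolation=3)); cv2.imwrite('pics/side2.png',cv2.resize(b,None,fx=2.1,fy=2.1,interpolation=3))
```

```text
(no output)
```

View pics/top2.png

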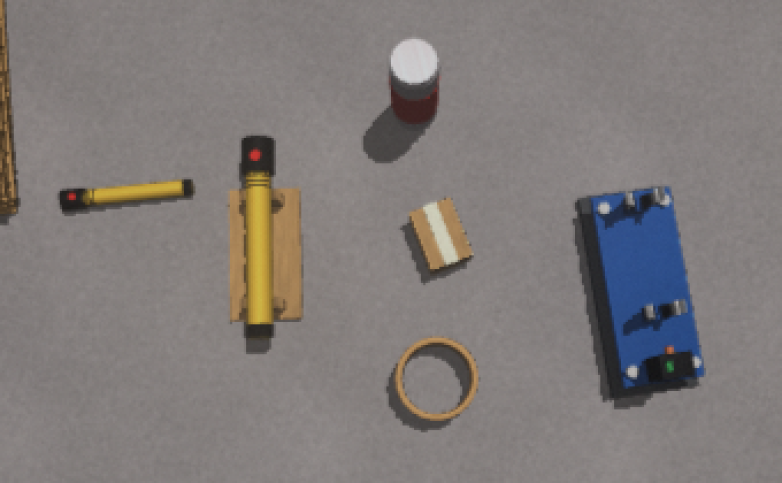

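View pics/side2.png

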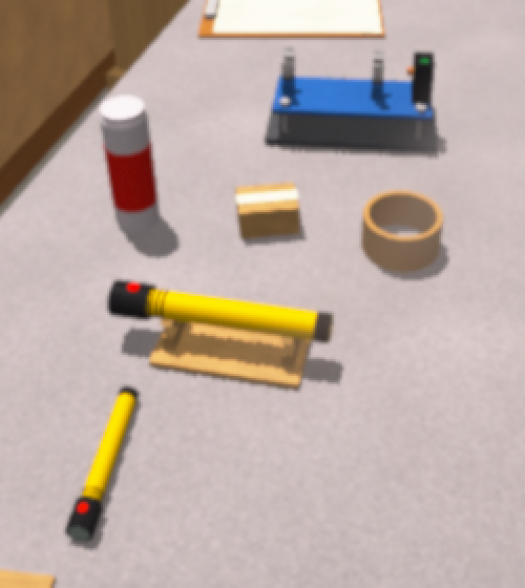

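The top view shows the large torch at about (192,205), head up in the image. The rack is at about (360,225), with its contact block at the bottom (371,257), and the spray can, carton and tape roll lie between them. The smaller torch on the left is the decoy.

```bash
cat > m.py <<'E'
from h import *
def seg(img,lo,hi,box):
    h=cv2.cvtColor(img,cv2.COLOR_RGB2HSV); m=cv2.inRange(h,lo,hi); k=np.zeros_like(m); x,y,w,hh=box; k[y:y+hh,x:x+w]=m[y:y+hh,x:x+w]; return k
def worldpts(n,m,z,c=None):
    c=c or cam(n); v,u=np.nonzero(m); return np.array([ray(n,a,b,z,c)[:2] for a,b in zip(u,v)])
def rect(P):
    r=cv2.minAreaRect(P.astype(np.float32)); return r
E
python3 - <<'E'
from m import *
for n,bt,br,to in(('top',(170,150,50,110),(320,170,90,110),None),('side',(195,265,125,50),(270,150,100,70),None)):
  I=grab_frame(n)
  P=worldpts(n,seg(I,(20,120,90),(35,255,255),bt),48); r=rect(P); print(n,'yellow',r,len(P), P.mean(0))
  _,_,vt=np.linalg.svd(P-P.mean(0)); print('ang',np.degrees(np.arctan2(vt[0,1],vt[0,0])))
  P=worldpts(n,seg(I,(100,120,60),(125,255,255),br),56); r=rect(P); print('blue',r); print(cv2.boxPoints(r))
I='top'
for nm,u,v,z in(('head',191.7,159.6,48),('tail',192.6,246.5,48),('pin',371.3,252,96),('clipheadL',353.9,188.3,105),('clipheadR',366.5,184.8,105),('cliptailL',363,235.6,105),('cliptailR',375.5,234,105),('spray',260,127,160),('carton',271.5,202,40),('tape',270,264.5,48)): print(nm,ray('top',u,v,z).round())
E
```

```text
top yellow ((606.3805541992188, 194.99295043945312), (166.00660705566406, 27.224769592285156), 3.18196439743042) 726 [603.60165792 195.77786577]
ang -176.14545177626283
blue ((575.400146484375, -227.72036743164062), (210.49655151367188, 89.7408676147461), 10.011698722839355)
[[ 463.95386 -201.83054]
 [ 479.5553  -290.20486]
 [ 686.84644 -253.6102 ]
 [ 671.245   -165.23587]]
side yellow ((608.4984741210938, 220.5269775390625), (173.81459045410156, 87.336669921875), 3.6925666332244873) 1079 [607.24338558 195.5143973 ]
ang -176.1911740370496
blue ((575.1748046875, -220.6600341796875), (208.16592407226562, 95.19476318359375), 9.845433235168457)
[[ 464.48596 -191.56088]
 [ 480.76343 -285.35367]
 [ 685.86365 -249.75919]
 [ 669.5862  -155.9664 ]]
head [729. 204.  48.]
tail [508. 189.  48.]
pin [ 503. -244.   96.]
clipheadL [ 655. -200.  105.]
clipheadR [ 665. -231.  105.]
cliptailL [ 540. -222.  105.]
cliptailR [ 545. -252.  105.]
spray [780.  30. 160.]
carton [627.  -3.  40.]
tape [468.  -3.  48.]
```

```bash
python3 -m jog '0 0 5.2 15.3 -13.5 0 1;0 0 5.2 15.3 -13.5 0 1;0 0 5.2 15.3 -13.5 0 1;0 0 5.2 15.3 -13.5 0 1;0 0 5.2 15.3 -13.5 0 1' 50
```

```text
time_s: 1.92
ee_pos: [446.5, 330.4, 214.2]
ee_rot: [180.0, 0.0, -176.2]
force: [1.3, 0.9, -0.1]
gripper_width: 91.4
```

```bash
python3 -m jog '0 0 0 6 -5.3 -1 1;0 0 0 6 -5.3 -1 1;0 0 0 6 -5.3 -1 1;0 0 0 6 -5.3 -1 1;0 0 0 6 -5.3 -1 1' 50
python3 - <<'E'
from m import *
c=cam('wrist');I=grab_frame('wrist'); print(env.state()['ee_pos'],env.state()['ee_rot'])
cv2.imwrite('pics/w1.png',cv2.cvtColor(I,4)); print(-c[1].T@c[2],c[1][2])
m=seg(I,(20,120,90),(35,255,255),(0,0,560,420)); P=worldpts('wrist',m,48,c);print(rect(P),len(P))
_,_,vt=np.linalg.svd(P-P.mean(0)); print('ang',np.degrees(np.arctan2(vt[0,1],vt[0,0])))
E
```

```text
time_s: 2.55
ee_pos: [595.2, 198.9, 188.5]
ee_rot: [180.0, -0.1, -176.3]
force: [-0.3, 0.1, 0.5]
gripper_width: 90.8
[594.46852404 199.81076104 188.91763995] [ 1.79957129e+02 -5.63268790e-02 -1.76228111e+02]
[520.73140486 194.13957198 359.58005679] [ 0.26134105  0.01771241 -0.965084  ]
((592.759765625, 274.17877197265625), (157.16883850097656, 189.66497802734375), 6.040279865264893) 5836
ang 47.17163986058622
```

View pics/w1.png

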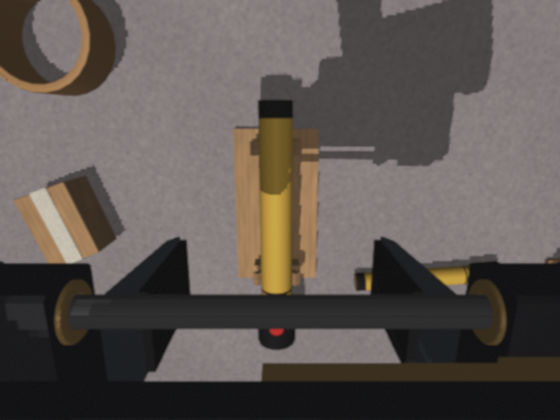

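The wrist view shows the torch upright in the image on column ~276, with its tail at row 100 and the neck at row ~292. The decoy is at the lower right.

Run:
```python
from m import *
c=cam('wrist');I=grab_frame('wrist'); print(env.state()['ee_pos'])
g=cv2.cvtColor(I,cv2.COLOR_RGB2HSV)
for v in (125,160,200,230,260,280):
  u=np.nonzero((g[v,240:320,0]>18)&(g[v,240:320,0]<36)&(g[v,240:320,1]>150))[0]+240
  if len(u): mid=(u.min()+u.max())/2; print(v,u.min(),u.max(),ray('wrist',mid,v,48,c).round(1), ray('wrist',u.min(),v,48,c)[1]-ray('wrist',u.max(),v,48,c)[1])
r=spotter.trace('torch_mid','wrist'); 
for x in r[:2]: print(x['box'],x['conf'])
for v in(100,101,102,292,347): print(v,ray('wrist',276.5,v,48,c).round(1))
print(I[95:106,276].tolist())
```

```text
[594.1356088  200.33842843 189.18477651]
125 259 289 [527.2 190.8  48. ] -24.618439045718162
160 260 289 [555.7 193.   48. ] -24.387996000201383
200 259 289 [590.2 194.8  48. ] -25.96468998310408
230 260 289 [617.4 196.9  48. ] -25.66057544061536
260 259 289 [645.8 198.2  48. ] -27.15255242514138
280 261 289 [665.4 200.3  48. ] -25.734999829360817
[351.3, 265.1, 121.1, 26.7] 0.7
[252.2, 100.7, 40.8, 251.1] 0.6
100 [507.5 191.7  48. ]
101 [508.2 191.7  48. ]
102 [509.  191.7  48. ]
292 [677.5 202.5  48. ]
347 [736.  206.2  48. ]
[[77, 72, 72], [77, 72, 73], [76, 72, 72], [75, 70, 71], [71, 67, 67], [58, 55, 55], [38, 36, 36], [22, 23, 22], [22, 21, 22], [23, 21, 22], [22, 21, 22]]
```

```bash
python3 -m jog '0 0 0 0.17 -0.17 0 1;0 0 0 0.17 -0.17 -2.2 1;0 0 0 0.17 -0.17 -4.4 1;0 0 0 0.17 -0.17 -6.4 1;0 0 0 0.17 -0.17 -6.4 1' 50;python3 -m jog '0 0 0 0 0 0 0.25;0 0 0 0 0 0 0.15;0 0 0 0 0 0 0.15;0 0 0 0 0 0 0.15;0 0 0 0 0 0 0.15' 55
```

```text
time_s: 3.32
ee_pos: [596.1, 194.6, 25.7]
ee_rot: [-179.9, -0.5, -176.2]
force: [-1.0, 0.3, -0.2]
gripper_width: 91.0
time_s: 3.95
ee_pos: [599.5, 195.0, 29.4]
ee_rot: [180.0, 0.0, -176.2]
force: [-1.1, -0.9, -0.6]
gripper_width: 44.0
```

```bash
python3 -m jog '0 0 0 0 0 0 0.15;0 0 0 0 0 0 0.15;0 0 0 0 0 0 0.15;0 0 0 0 0 0 0.15;0 0 0 0 0 0 0.15' 55;python3 -m jog '0 0 0 0 0 2 0.15;0 0 0 0 0 4 0.15;0 0 0 0 0 6 0.15;0 0 0 0 0 8 0.15;0 0 0 0 0 8 0.15'
```

```text
time_s: 4.58
ee_pos: [599.3, 195.2, 28.9]
ee_rot: [180.0, -0.0, -176.2]
force: [-0.1, 2.1, 0.2]
gripper_width: 27.0
time_s: 5.2
ee_pos: [601.4, 195.2, 233.5]
ee_rot: [179.9, 0.5, -176.2]
force: [0.7, 0.9, -2.4]
gripper_width: 27.0
```

```bash
python3 -m jog '0 0 0.5 0.1 -2.4 0 0.15;0 0 1 0.1 -4.8 0 0.15;0 0 1.25 0.1 -7.2 0 0.15;0 0 1.25 0.1 -9.6 0 0.15;0 0 1.25 0.1 -12 0 0.15';python3 -m jog '0 0 0 0 -2.4 0 0.15;0 0 0 0 -4.8 0 0.15;0 0 0 0 -4.8 0 0.15;0 0 0 0 -4.8 0 0.15'
python3 - <<'E'
from m import *
for n in('wrist','top','side'):
  I=grab_frame(n); cv2.imwrite(f'pics/{n}3.png',cv2.cvtColor(I,4))
s=env.state();print(s['ee_pos'],s['ee_rot'],s['force'])
w=cv2.imread('pics/wrist3.png'); t=cv2.imread('pics/top3.png')[150:290,300:420]; t=cv2.resize(t,None,fx=3,fy=3,interpolation=3)
d=cv2.imread('pics/side3.png')[60:220,230:400];d=cv2.resize(d,None,fx=2.6,fy=2.6,interpolation=3)
cv2.imwrite('pics/w3.png',w); o=np.zeros((420,810,3),np.uint8); o[:,:360]=t;o[:416,366:366+442]=d; cv2.imwrite('pics/ts3.png',o[:,:800])
E
```

```text
time_s: 5.82
ee_pos: [600.4, -107.0, 226.6]
ee_rot: [179.9, -0.2, -170.0]
force: [0.6, 0.0, -1.9]
gripper_width: 27.1
time_s: 6.32
ee_pos: [600.9, -224.7, 227.0]
ee_rot: [179.9, -0.2, -170.0]
force: [-1.1, 0.4, -2.7]
gripper_width: 27.5
[ 601.73116822 -223.50253433  228.43134999] [ 1.79944935e+02 -6.06724737e-02 -1.69868958e+02] [-0.25342999 -0.68382067 -2.08450226]
```

View pics/w3.png

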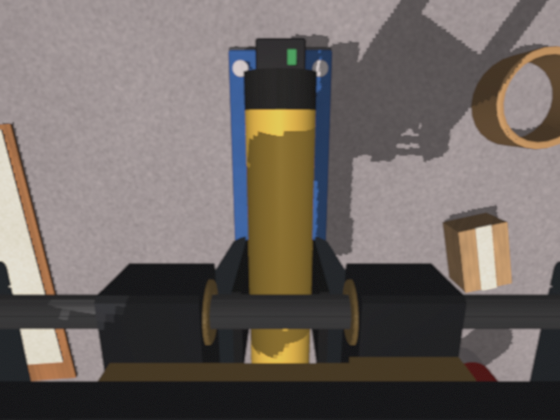

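View pics/ts3.png

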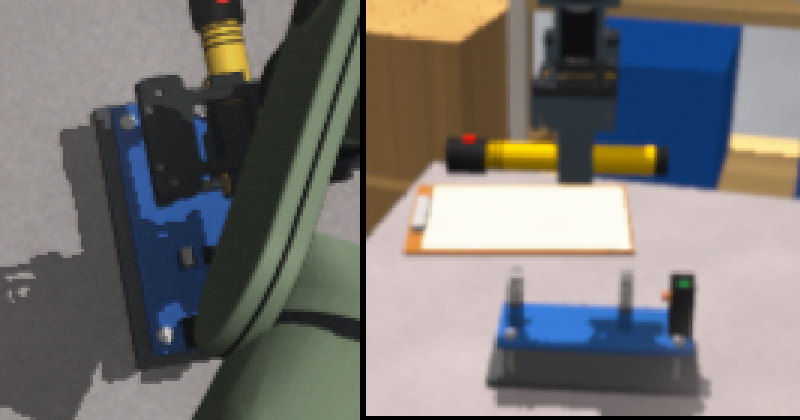

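The wrist view shows the held torch at columns 245–316, centred over the rail at columns 230–331, with the contact block at the top (281,52). The side view shows the torch level above the rack, head on the same side as the head clip. Next I'll measure both centre lines precisely.

Run:
```python
from m import *
c=cam('wrist');I=grab_frame('wrist');s=env.state();print(s['ee_pos'],s['ee_rot'])
e=s['ee_pos']; tz=e[2]+18.8; g=cv2.cvtColor(I,cv2.COLOR_RGB2HSV)
b=cv2.inRange(g,(100,110,25),(128,255,255))
C=[];T=[]
for v in range(80,236,12):
  u=np.nonzero(b[v,215:350])[0]+215
  l,r=ray('wrist',u.min()-.5,v,56,c),ray('wrist',u.max()+.5,v,56,c)
  m=(I[v].astype(int).sum(1)); 
  y=np.nonzero((g[v,240:330,0]>17)&(g[v,240:330,0]<36)&(g[v,240:330,1]>120))[0]+240
  a,d=(ray('wrist',y.min()-.5,v,tz,c),ray('wrist',y.max()+.5,v,tz,c)) if len(y) else (np.zeros(3),)*2
  print(v,u.min(),u.max(),'w',np.hypot(*(l-r)[:2]).round(1),((l+r)/2).round(1)[:2],'|',y.min() if len(y) else 0,y.max() if len(y) else 0,np.hypot(*(a-d)[:2]).round(1),((a+d)/2).round(1)[:2])
for nm,col in(('block/tail col 280',280),):
  print([(v,I[v,col].tolist()) for v in range(34,74,2)])
print('blocktop far',ray('wrist',281,38,116,c),'tail top',ray('wrist',280,70,tz,c))
print([(u,I[52,u].tolist()) for u in list(range(250,262,2))+list(range(300,312,2))])
```

```text
[ 601.90063759 -223.55178171  228.72585688] [ 1.79967304e+02 -3.25633582e-02 -1.69860255e+02]
80 230 329 w 87.8 [ 497.9 -241.9] | 0 0 0.0 [0. 0.]
92 230 328 w 87.6 [ 507.9 -240.6] | 0 0 0.0 [0. 0.]
104 231 328 w 87.5 [ 517.8 -238.4] | 0 0 0.0 [0. 0.]
116 231 327 w 87.3 [ 528.1 -237. ] | 246 314 27.5 [ 528.1 -236.4]
128 231 327 w 88.0 [ 538.4 -235.2] | 246 313 27.3 [ 532.7 -235.8]
140 232 326 w 86.9 [ 548.9 -233.3] | 247 313 27.1 [ 537.4 -234.7]
152 232 326 w 87.7 [ 559.6 -231.4] | 247 313 27.3 [ 542.1 -233.9]
164 232 326 w 88.4 [ 570.5 -229.4] | 248 312 26.8 [ 546.9 -233. ]
176 233 325 w 87.3 [ 581.5 -227.5] | 248 312 27.0 [ 551.8 -232.2]
188 233 325 w 88.0 [ 592.8 -225.5] | 248 311 26.8 [ 556.8 -231.5]
200 234 324 w 86.9 [ 604.2 -223.4] | 249 311 26.6 [ 561.8 -230.4]
212 234 324 w 87.7 [ 615.9 -221.3] | 249 311 26.8 [ 567.  -229.4]
224 234 324 w 88.4 [ 627.8 -219.2] | 249 310 26.7 [ 572.3 -228.7]
[(34, [156, 146, 146]), (36, [95, 89, 89]), (38, [45, 44, 45]), (40, [49, 47, 48]), (42, [49, 47, 48]), (44, [49, 47, 49]), (46, [50, 47, 49]), (48, [50, 48, 49]), (50, [49, 48, 49]), (52, [49, 49, 49]), (54, [51, 49, 50]), (56, [51, 50, 50]), (58, [51, 49, 50]), (60, [51, 49, 49]), (62, [52, 49, 50]), (64, [51, 50, 50]), (66, [52, 50, 51]), (68, [45, 43, 43]), (70, [41, 40, 38]), (72, [40, 39, 38])]
blocktop far [ 475.62566206 -244.86178064  116.        ] tail top [ 511.27092219 -239.41686371  247.52585688]
[(250, [62, 98, 156]), (252, [61, 97, 155]), (254, [50, 73, 115]), (256, [45, 45, 48]), (258, [52, 50, 51]), (260, [51, 48, 50]), (300, [49, 48, 49]), (302, [44, 42, 43]), (304, [33, 41, 57]), (306, [38, 56, 87]), (308, [38, 58, 90]), (310, [38, 57, 90])]
```

```bash
python3 -m jog '0 0 0 0.43 0.07 -1.2 0.15;0 0 0 0.43 0.07 -2.6 0.15;0 0 0 0.43 0.07 -4 0.15;0 0 0 0.43 0.07 -4.9 0.15;0 0 0 0.43 0.07 -4.9 0.15'; python3 -m jog '0 0 0 0 0 0 0.15;0 0 0 0 0 0 0.15'
python3 - <<'E'
from m import *
I=grab_frame('side'); s=env.state();print(s['ee_pos'],s['ee_rot'],s['force'])
d=cv2.cvtColor(I,4)[110:215,260:380];cv2.imwrite('pics/s4.png',cv2.resize(d,None,fx=5,fy=5,interpolation=3))
E
```

```text
time_s: 7.15
ee_pos: [611.5, -221.7, 104.6]
ee_rot: [179.9, -0.2, -169.9]
force: [0.6, -0.6, -1.2]
gripper_width: 26.9
time_s: 7.4
ee_pos: [613.6, -223.4, 108.2]
ee_rot: [-179.9, 0.1, -170.0]
force: [-0.3, 0.1, -2.3]
gripper_width: 27.1
[ 613.4017805  -223.39345715  108.00571304] [-1.79925069e+02  1.31100414e-01 -1.69956165e+02] [ 0.5760587   0.57759309 -2.38761117]
```

View pics/s4.png

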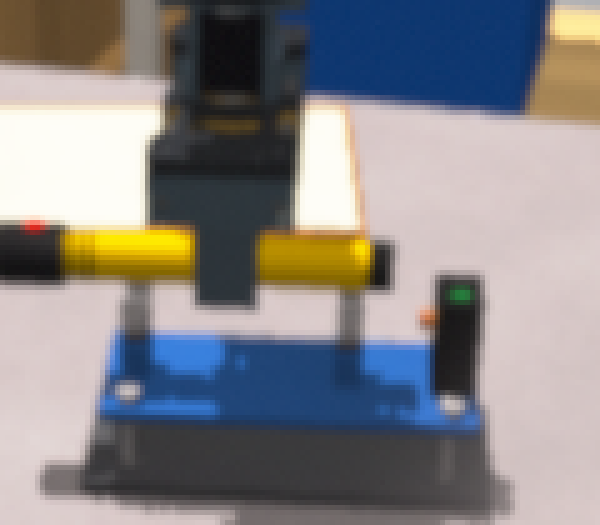

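The side view shows the torch level above both clips, with its tail end at crop column 392 and the pin tip at crop (420,318), so the tail is clear of the pin.

Run:
```python
from m import *
E=[]
for k in range(6):
  I=grab_frame(['side','top','wrist'][k%3]); s=env.state(); E.append(np.r_[s['ee_pos'],s['ee_rot'],s['force'][2]]); 
print(np.array(E).round(2))
c=cam('wrist');I=grab_frame('wrist');tz=E[-1][2]+18.8
g=cv2.cvtColor(I,cv2.COLOR_RGB2HSV);b=cv2.inRange(g,(100,110,25),(128,255,255))
for v in range(60,236,25):
  u=np.nonzero(b[v,150:410])[0]+150; y=np.nonzero((g[v,200:380,0]>17)&(g[v,200:380,0]<36)&(g[v,200:380,1]>120))[0]+200
  for w,z in((u,56),(y,tz)):
    if len(w)>2:
      l,r=ray('wrist',w.min()-.5,v,z,c),ray('wrist',w.max()+.5,v,z,c); print(v,w.min(),w.max(),np.hypot(*(l-r)[:2]).round(1),((l+r)/2).round(1)[:2],end=' | ')
  print()
cv2.imwrite('pics/w5.png',cv2.cvtColor(I,4))
# side: longitudinal
a=np.radians(9.9);d=np.array([np.cos(a),np.sin(a)]);o=np.array([603,-223.6]);cs=cam('side')
for t in(-4,-2,0,2,4): 
  q=o+d*(t-98); print('pin tip',t,proj('side',[*q,96],cs).round(1), 'cliphead base',proj('side',[*(o+d*(t+60)),105],cs).round(1),'cliptail',proj('side',[*(o+d*(t-60)),105],cs).round(1))
e=E[-1][:2]
for t in(-4,-2,0,2): print('tail',t,proj('side',[*(e+d*(t-90)),tz],cs).round(1))
```

```text
[[ 6.1320e+02 -2.2339e+02  1.0769e+02 -1.7994e+02  1.0000e-01 -1.6996e+02
  -2.6200e+00]
 [ 6.1304e+02 -2.2339e+02  1.0748e+02 -1.7996e+02  8.0000e-02 -1.6997e+02
  -2.5500e+00]
 [ 6.1290e+02 -2.2338e+02  1.0721e+02 -1.7997e+02  6.0000e-02 -1.6997e+02
  -3.2600e+00]
 [ 6.1280e+02 -2.2335e+02  1.0701e+02 -1.7998e+02  4.0000e-02 -1.6997e+02
  -2.4200e+00]
 [ 6.1268e+02 -2.2332e+02  1.0682e+02 -1.7999e+02  2.0000e-02 -1.6997e+02
  -1.6700e+00]
 [ 6.1265e+02 -2.2334e+02  1.0669e+02 -1.8000e+02  1.0000e-02 -1.6997e+02
  -1.6300e+00]]
60 204 360 87.8 [ 509.1 -240.2] | 
85 205 359 88.1 [ 522.1 -237.9] | 
110 206 357 87.9 [ 535.6 -235.8] | 110 246 314 27.4 [ 536.7 -236.5] | 
135 208 356 87.7 [ 549.4 -233. ] | 135 246 313 27.5 [ 546.3 -235. ] | 
160 209 355 88.0 [ 563.9 -230.4] | 160 247 312 27.1 [ 556.2 -233.2] | 
185 211 353 87.2 [ 578.8 -227.7] | 185 248 312 27.2 [ 566.4 -231.2] | 
210 212 352 87.6 [ 594.3 -225. ] | 210 248 311 27.3 [ 577.1 -229.5] | 
235 213 350 87.3 [ 610.4 -222.4] | 235 249 311 27.4 [ 588.1 -227.4] | 
pin tip -4 [345.2 173.5] cliphead base [288.5 168.3] cliptail [331.7 170.1]
pin tip -2 [344.5 173.4] cliphead base [287.8 168.3] cliptail [330.9 170. ]
pin tip 0 [343.8 173.4] cliphead base [287.1 168.3] cliptail [330.2 170. ]
pin tip 2 [343.1 173.4] cliphead base [286.4 168.2] cliptail [329.5 170. ]
pin tip 4 [342.3 173.3] cliphead base [285.7 168.2] cliptail [328.8 169.9]
tail -4 [339.6 163.5]
tail -2 [338.8 163.5]
tail 0 [338.1 163.5]
tail 2 [337.4 163.4]
```

View pics/w5.png

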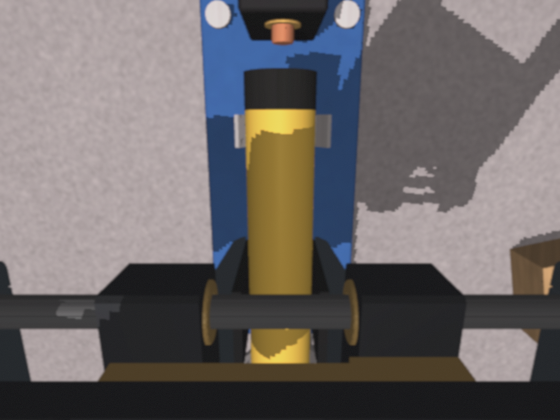

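The close view agrees: pin tip at (282,40), tail clip plates at columns 235–331 (centre ~283), torch centre at 280.5. The torch therefore needs about 1.3 mm in +y, and along the axis it sits at about +8.5 mm.

```bash
python3 -m jog '0 0 0 0 0.06 0 0.15;0 0 0 0 0.06 0 0.15;0 0 0 0 0.06 0 0.15;0 0 0 0 0.06 0 0.15;0 0 0 0 0.06 0 0.15' 60
python3 - <<'E'
from m import *
c=cam('wrist');I=grab_frame('wrist');s=env.state();tz=s['ee_pos'][2]+18.8; print(s['ee_pos'],s['ee_rot'])
g=cv2.cvtColor(I,cv2.COLOR_RGB2HSV);b=cv2.inRange(g,(100,110,25),(128,255,255));a=np.radians(9.95)
for v in range(110,240,25):
  u=np.nonzero(b[v,150:410])[0]+150; y=np.nonzero((g[v,200:380,0]>17)&(g[v,200:380,0]<36)&(g[v,200:380,1]>120))[0]+200
  q=[]
  for w,z in((u,56),(y,tz)):
    l,r=ray('wrist',w.min()-.5,v,z,c),ray('wrist',w.max()+.5,v,z,c); m=(l+r)/2; q.append(-(m[0]-603)*np.sin(a)+(m[1]+223.6)*np.cos(a))
  print(v,np.round(q,2))
E
```

```text
time_s: 8.43
ee_pos: [612.6, -221.8, 106.5]
ee_rot: [180.0, -0.0, -170.0]
force: [0.1, -0.1, -3.1]
gripper_width: 27.0
[ 612.62719881 -221.76916596  106.47654273] [ 1.79994913e+02 -6.14746135e-04 -1.69970553e+02]
110 [-0.22  0.3 ]
135 [-0.21  0.12]
160 [0.11 0.13]
185 [0.13 0.35]
210 [0.15 0.16]
235 [0.17 0.39]
```

Lateral alignment is now within about 0.3 mm. Next I press down: first contact should come at TCP z ≈ 95.

```bash
python3 -m jog '0 0 0 0 0 -0.2 0.15;0 0 0 0 0 -0.4 0.15;0 0 0 0 0 -0.4 0.15;0 0 0 0 0 -0.4 0.15;0 0 0 0 0 -0.4 0.15'; python3 -m jog '0 0 0 0 0 -0.1 0.15;0 0 0 0 0 -0.2 0.15;0 0 0 0 0 -0.2 0.15;0 0 0 0 0 -0.2 0.15;0 0 0 0 0 -0.2 0.15'; python3 -m jog '0 0 0 0 0 -0.1 0.15;0 0 0 0 0 -0.2 0.15;0 0 0 0 0 -0.2 0.15;0 0 0 0 0 -0.2 0.15;0 0 0 0 0 -0.2 0.15'
```

```text
time_s: 9.1
ee_pos: [612.7, -221.7, 96.6]
ee_rot: [180.0, 0.0, -170.0]
force: [-0.2, 0.3, -1.8]
gripper_width: 26.9
time_s: 9.72
ee_pos: [613.0, -222.0, 91.9]
ee_rot: [-180.0, 0.1, -170.0]
force: [1.1, -0.5, 2.5]
gripper_width: 27.2
time_s: 10.35
ee_pos: [613.1, -222.0, 87.1]
ee_rot: [-180.0, 0.1, -170.0]
force: [-0.4, -1.5, 6.8]
gripper_width: 27.0
```

```bash
python3 -m jog '0 0 0 0 0 -0.08 0.15;0 0 0 0 0 -0.16 0.15;0 0 0 0 0 -0.16 0.15;0 0 0 0 0 -0.16 0.15'; python3 -m jog '0 0 0 0 0 -0.04 0.15;0 0 0 0 0 -0.08 0.15;0 0 0 0 0 -0.08 0.15;0 0 0 0 0 -0.08 0.15'; python3 -m jog '0 0 0 0 0 -0.04 0.15;0 0 0 0 0 -0.08 0.15;0 0 0 0 0 -0.08 0.15;0 0 0 0 0 -0.08 0.15'
```

```text
time_s: 10.85
ee_pos: [613.2, -222.0, 83.6]
ee_rot: [-179.9, 0.1, -170.0]
force: [-0.6, -1.6, 6.8]
gripper_width: 26.8
time_s: 11.35
ee_pos: [613.2, -222.0, 81.8]
ee_rot: [-179.9, 0.1, -170.0]
force: [-0.9, -0.4, 8.6]
gripper_width: 26.7
time_s: 11.85
ee_pos: [613.3, -222.0, 80.1]
ee_rot: [-179.9, 0.1, -170.0]
force: [-1.3, -0.6, 10.5]
gripper_width: 27.0
```

```bash
python3 -m jog '0 0 0 0 0 -0.04 0.15;0 0 0 0 0 -0.08 0.15;0 0 0 0 0 -0.08 0.15;0 0 0 0 0 -0.08 0.15'; python3 -m jog '0 0 0 0 0 -0.04 0.15;0 0 0 0 0 -0.08 0.15;0 0 0 0 0 -0.08 0.15;0 0 0 0 0 -0.08 0.15'
```

```text
time_s: 12.35
ee_pos: [613.3, -222.1, 78.3]
ee_rot: [-179.9, 0.1, -170.0]
force: [-1.4, 0.1, 11.2]
gripper_width: 27.0
time_s: 12.85
ee_pos: [613.4, -222.1, 76.4]
ee_rot: [-179.9, 0.1, -170.0]
force: [-1.4, 0.0, 11.5]
gripper_width: 26.9
```

```bash
python3 -m jog '0 0 0 0 0 -0.04 0.15;0 0 0 0 0 -0.08 0.15;0 0 0 0 0 -0.08 0.15;0 0 0 0 0 -0.08 0.15'; python3 -m jog '0 0 0 0 0 -0.04 0.15;0 0 0 0 0 -0.08 0.15;0 0 0 0 0 -0.08 0.15;0 0 0 0 0 -0.08 0.15'
```

```text
time_s: 13.35
ee_pos: [613.5, -222.1, 74.5]
ee_rot: [-179.9, 0.1, -170.0]
force: [-0.3, 0.0, 11.3]
gripper_width: 26.7
time_s: 13.85
ee_pos: [613.3, -222.1, 71.1]
ee_rot: [-179.9, 0.1, -170.0]
force: [0.7, -1.6, 5.5]
gripper_width: 26.8
```

It snapped in. Now I press on down to seat it in the saddles.

```bash
python3 -m jog '0 0 0 0 0 -0.08 0.15;0 0 0 0 0 -0.16 0.15;0 0 0 0 0 -0.16 0.15;0 0 0 0 0 -0.16 0.15'; python3 -m jog '0 0 0 0 0 -0.08 0.15;0 0 0 0 0 -0.16 0.15;0 0 0 0 0 -0.16 0.15;0 0 0 0 0 -0.16 0.15';python3 -m jog '0 0 0 0 0 -0.08 0.15;0 0 0 0 0 -0.12 0.15;0 0 0 0 0 -0.12 0.15;0 0 0 0 0 -0.12 0.15'
```

```text
time_s: 14.35
ee_pos: [613.4, -222.1, 67.6]
ee_rot: [-179.9, 0.1, -170.0]
force: [-0.2, -1.1, 9.0]
gripper_width: 26.9
time_s: 14.85
ee_pos: [613.4, -222.1, 64.2]
ee_rot: [-179.9, 0.1, -170.0]
force: [-1.1, -0.7, 11.2]
gripper_width: 27.2
time_s: 15.35
ee_pos: [613.4, -222.1, 61.7]
ee_rot: [-179.9, 0.1, -170.0]
force: [-0.5, -0.3, 13.2]
gripper_width: 26.4
```

```bash
python3 -m jog '0 0 0 0 0 -0.08 0.15;0 0 0 0 0 -0.16 0.15;0 0 0 0 0 -0.16 0.15;0 0 0 0 0 -0.16 0.15;0 0 0 0 0 -0.16 0.15'; python3 -m jog '0 0 0 0 0 0.2 0.15;0 0 0 0 0 0.4 0.15;0 0 0 0 0 0.6 0.15;0 0 0 0 0 0.6 0.15;0 0 0 0 0 0.6 0.15'
python3 - <<'E'
from m import *
I=grab_frame('side'); J=grab_frame('wrist'); s=env.state();print(s['ee_pos'],s['force'])
d=cv2.resize(cv2.cvtColor(I,4)[130:210,265:375],(440,320),interpolation=3); w=cv2.resize(cv2.cvtColor(J,4)[0:260,180:390],None,fx=1.2,fy=1.2)
o=np.zeros((320,700,3),np.uint8);o[:,:440]=d;o[:312,445:697]=w;cv2.imwrite('pics/s6.png',o)
E
```

```text
time_s: 15.98
ee_pos: [613.4, -222.1, 58.2]
ee_rot: [-179.9, 0.2, -170.0]
force: [-2.7, 1.0, 15.4]
gripper_width: 27.2
time_s: 16.6
ee_pos: [613.4, -222.1, 71.1]
ee_rot: [-179.9, 0.1, -170.0]
force: [0.0, -1.1, 6.7]
gripper_width: 27.0
[ 613.36779708 -222.06608956   71.10216052] [ 0.57401016 -0.14895834  6.11838542]
```

View pics/s6.png

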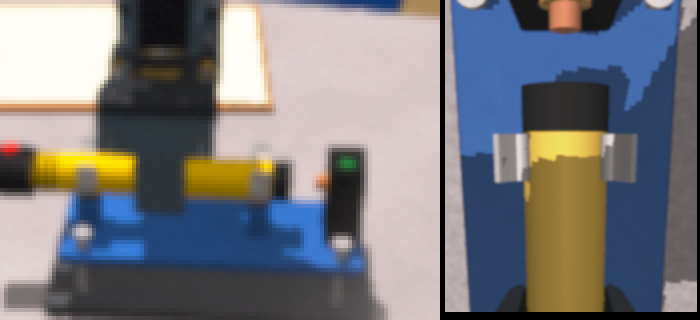

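The torch sits in both clips, with its tail a good 15 mm from the pin tip. I'll ease the load and then slide it along.

```bash
python3 -m jog '0 0 0 0 0 0.1 0.15;0 0 0 0 0 0.18 0.15;0 0 0 0 0 0.18 0.15;0 0 0 0 0 0.18 0.15'; python3 -m jog '0 0 0 -0.1 -0.017 0 0.15;0 0 0 -0.2 -0.035 0 0.15;0 0 0 -0.3 -0.052 0 0.15;0 0 0 -0.4 -0.07 0 0.15;0 0 0 -0.4 -0.07 0 0.15'; python3 -m jog '0 0 0 -0.1 -0.017 0 0.15;0 0 0 -0.2 -0.035 0 0.15;0 0 0 -0.3 -0.052 0 0.15;0 0 0 -0.4 -0.07 0 0.15;0 0 0 -0.4 -0.07 0 0.15'
python3 - <<'E'
from m import *
I=grab_frame('side'); s=env.state();print(s['ee_pos'],s['force'])
cv2.imwrite('pics/s7.png',cv2.resize(cv2.cvtColor(I,4)[130:210,265:375],(440,320),interpolation=3))
E
```

```text
time_s: 17.2
ee_pos: [613.3, -222.1, 75.1]
ee_rot: [-180.0, 0.1, -170.0]
force: [4.3, -3.1, 2.8]
gripper_width: 27.2
time_s: 17.82
ee_pos: [604.1, -223.7, 75.4]
ee_rot: [-179.9, 0.2, -170.0]
force: [4.7, -1.6, 2.6]
gripper_width: 27.2
time_s: 18.45
ee_pos: [594.3, -225.4, 75.5]
ee_rot: [-179.9, 0.2, -170.0]
force: [6.1, -1.9, 3.1]
gripper_width: 27.1
[ 594.3663101  -225.41151562   75.46919008] [ 4.83587865 -2.07846575  2.46015937]
```

View pics/s7.png

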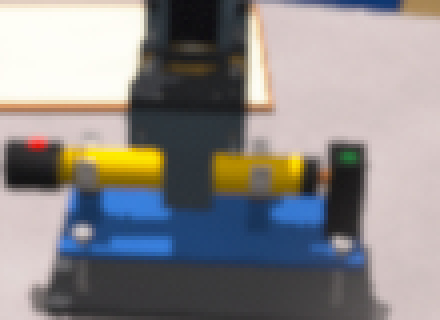

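The tail, at crop column 319, now touches the pin with about 5 mm left to the block face. I'll creep on while watching the force along the axis.

```bash
python3 -m jog '0 0 0 -0.04 -0.007 0 0.15;0 0 0 -0.08 -0.014 0 0.15;0 0 0 -0.12 -0.021 0 0.15;0 0 0 -0.12 -0.021 0 0.15'; python3 -m jog '0 0 0 -0.04 -0.007 0 0.15;0 0 0 -0.04 -0.007 0 0.15;0 0 0 -0.04 -0.007 0 0.15'; python3 -m jog '0 0 0 -0.04 -0.007 0 0.15;0 0 0 -0.04 -0.007 0 0.15;0 0 0 -0.04 -0.007 0 0.15'
```

```text
time_s: 19.0
ee_pos: [591.9, -225.9, 75.6]
ee_rot: [-179.9, 0.3, -170.0]
force: [6.8, -1.9, 2.7]
gripper_width: 26.9
time_s: 19.38
ee_pos: [591.0, -226.0, 75.6]
ee_rot: [-179.9, 0.3, -170.0]
force: [7.2, -1.3, 1.7]
gripper_width: 27.0
time_s: 19.75
ee_pos: [590.0, -226.2, 75.6]
ee_rot: [-179.9, 0.3, -170.0]
force: [8.4, -1.3, 3.2]
gripper_width: 27.0
```

```bash
python3 -m jog '0 0 0 -0.03 -0.005 0 0.15;0 0 0 -0.03 -0.005 0 0.15;0 0 0 -0.03 -0.005 0 0.15'; python3 -m jog '0 0 0 -0.03 -0.005 0 0.15;0 0 0 -0.03 -0.005 0 0.15;0 0 0 -0.03 -0.005 0 0.15'
python3 - <<'E'
from m import *
I=grab_frame('side'); J=grab_frame('wrist'); s=env.state();print(s['ee_pos'],s['force'])
d=cv2.resize(cv2.cvtColor(I,4)[130:210,265:375],(440,320),interpolation=3); w=cv2.resize(cv2.cvtColor(J,4)[0:260,180:390],None,fx=1.2,fy=1.2)
o=np.zeros((320,700,3),np.uint8);o[:,:440]=d;o[:312,445:697]=w;cv2.imwrite('pics/s8.png',o)
E
```

```text
time_s: 20.12
ee_pos: [589.4, -226.3, 75.6]
ee_rot: [-179.9, 0.3, -170.0]
force: [7.6, -1.1, 2.7]
gripper_width: 26.8
time_s: 20.5
ee_pos: [589.4, -226.3, 75.8]
ee_rot: [-179.9, 0.4, -170.0]
force: [8.8, -0.8, 1.3]
gripper_width: 27.1
[ 589.42047277 -226.27322666   75.7872733 ] [ 9.08777788 -0.97080498  1.80932071]
```

View pics/s8.png

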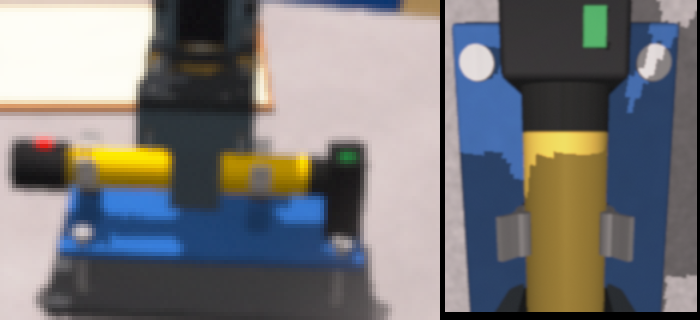

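The tail now meets the block face, and the last commanded 0.75 mm produced no motion, so it looks like a stop. One small nudge will confirm it.

```bash
python3 -m jog '0 0 0 -0.03 -0.005 0 0.15;0 0 0 -0.03 -0.005 0 0.15;0 0 0 -0.03 -0.005 0 0.15'
```

```text
time_s: 20.98
ee_pos: [589.4, -226.3, 76.0]
ee_rot: [-179.9, 0.5, -170.0]
force: [10.5, -0.1, 1.6]
gripper_width: 27.1
```

```bash
python3 -m jog '0 0 0 0.04 0.007 0 0.15;0 0 0 0.04 0.007 0 0.15;0 0 0 0.04 0.007 0 0.15' 10; python3 -m jog '0 0 0 0 0 0 0.6;0 0 0 0 0 0 0.6;0 0 0 0 0 0 0.6;0 0 0 0 0 0 0.6;0 0 0 0 0 0 0.6';python3 -m jog '0 0 0 0 0 0 0.6;0 0 0 0 0 0.5 0.6;0 0 0 0 0 1.5 0.6;0 0 0 0 0 3 0.6;0 0 0 0 0 5 0.6'; python3 -m jog '0 0 0 0 1 1 0.6;0 0 0 0 3 1 0.6;0 0 0 0 5 1 0.6;0 0 0 0 7 1 0.6;0 0 0 0 7 1 0.6'
python3 - <<'E'
from m import *
I=grab_frame('side'); J=grab_frame('top'); s=env.state();print(s['ee_pos'],s['force'])
d=cv2.resize(cv2.cvtColor(I,4)[130:210,265:375],(440,320),interpolation=3); w=cv2.resize(cv2.cvtColor(J,4)[170:280,320:410],(327,400),interpolation=3)
o=np.zeros((400,780,3),np.uint8);o[:320,:440]=d;o[:,445:772]=w;cv2.imwrite('pics/s9.png',o)
g=cv2.cvtColor(J,4);cv2.imwrite('pics/t9.png',g)
for q in('tape_roll','carton','spray_can'): print(q,[(r['box'],r['conf']) for r in spotter.look_for(q,'side')[:1]])
E
```

```text
time_s: 21.35
ee_pos: [589.1, -226.4, 75.6]
ee_rot: [-179.9, 0.3, -170.0]
force: [7.8, -0.4, 2.2]
gripper_width: 27.4
time_s: 21.98
ee_pos: [586.2, -226.3, 74.9]
ee_rot: [180.0, -0.0, -170.0]
force: [-0.3, 0.3, -0.4]
gripper_width: 54.6
time_s: 22.6
ee_pos: [585.8, -226.1, 201.2]
ee_rot: [179.9, -0.1, -170.0]
force: [-0.2, -0.9, 0.7]
gripper_width: 54.6
time_s: 23.22
ee_pos: [586.3, -48.4, 226.2]
ee_rot: [180.0, 0.1, -169.7]
force: [-0.3, -0.4, -0.4]
gripper_width: 54.8
[586.52320807 -51.31897889 225.81215221] [-0.79758874  0.38135866 -0.02660795]
tape_roll [([324.6, 229.6, 36.2, 44.1], 0.82)]
carton [([264.6, 227.7, 26.9, 27.1], 0.86)]
spray_can [([195.6, 187.0, 30.0, 64.8], 0.85)]
```

View pics/s9.png

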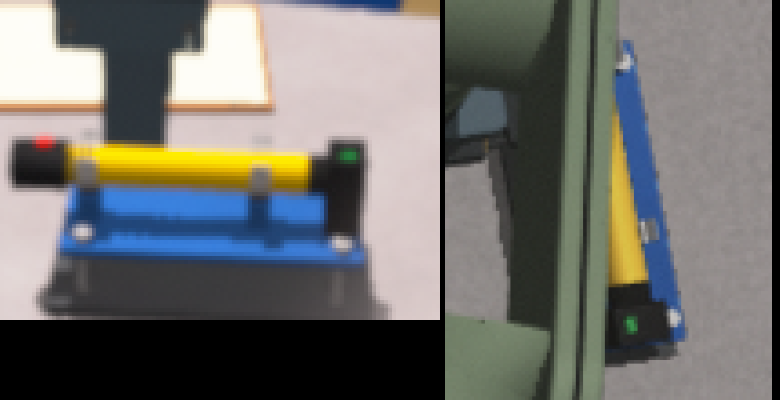

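The torch lies level in both clips with its tail on the block face, and the gripper is clear. One last numeric height check, and I'll hand in if it passes.

Run:
```python
from m import *
I=grab_frame('side');c=cam('side');g=cv2.cvtColor(I,cv2.COLOR_RGB2HSV);a=np.radians(9.95);d=np.array([np.cos(a),np.sin(a)]);o=np.array([603,-223.6])
for t in(-80,-35,20,40,68):
  r=[]
  p=proj('side',[*(o+d*t),96],c);u=int(round(p[0]))
  y=np.nonzero((g[150:195,u,0]>17)&(g[150:195,u,0]<36)&(g[150:195,u,1]>120))[0]+150
  q=proj('side',[*(o+d*t),101],c)
  if len(y): print(t,'axis row pred',p[1].round(1),'seen',(y.min()+y.max())/2,len(y),'px per 5mm',(p[1]-q[1]).round(2))
ok=True
env.job_done(); print(env.state()['time_s'])
```

```text
-80 axis row pred 173.1 seen 173.0 9 px per 5mm 1.58
-35 axis row pred 172.5 seen 172.0 9 px per 5mm 1.58
20 axis row pred 171.7 seen 170.5 10 px per 5mm 1.57
40 axis row pred 171.4 seen 170.5 10 px per 5mm 1.57
68 axis row pred 171.0 seen 168.0 3 px per 5mm 1.57
the job is handed in; nothing more can be done
the job is handed in; nothing more can be done
```

I took the torch from its rest, snapped it into both clips, slid it until the pin was in, let go, backed the arm off and handed in after about 23 s. There was no verdict, and one late height check was not clean.

**What the checks showed:**
- **Snap:** the push peaked near 14 N, then dropped to about 8 N as the torch passed the lips. I pressed on to about 18 N, which puts the rail at roughly 19 mm sunk, short of the 27 mm limit. From the tool height and spring rate, the torch axis then sat about 0.5–0.7 mm above the clip axis.
- **Slide:** it moved about 24 mm and stopped dead at the expected place. The total force along the axis peaked at about 10.5 N including clip friction, so the force on the block stayed below the 25 N limit.
- **Pictures after release:** the tail is on the block face, the torch looks level in both clips and the gripper is clear. The tape roll, carton and spray can were found within a few pixels of their first positions.

**What disagreed:** the final side-view height check matched within about 2 mm at the tail end. At the +20 and +40 mm points it read about 1 pixel high, which is 3–4 mm. One pixel is about 3 mm there, so this does not settle whether the head end is inside the 2.5 mm limit. A fifth point, at +68 mm by the clip and head, rested on only 3 pixels, so I disregard it.

That check and the hand-in ran in the same script, so I had no chance to act on the result. I judged the seating mainly on the force readings.

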